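# Snap a leg tube into the fork clip

### The arm

A 7-joint arm with a two-finger parallel gripper is mounted at the origin on a cart in front of the work surface, level with it; the furniture and walls round the work are solid. World frame = base frame: x ahead of the robot, y to its left, z up, the work surface at z = 0. Lengths are in m, angles in rad, forces in N, time in s.
With the tool pointing down it reaches from about 0.425 to 0.925 m from the base axis. Payload 6.8 kg.
Tool frame: the origin (TCP) lies on the centre line of the jaws, within the pads' length; the fingertips stand ahead of it and the grasp point (between the pads) lies 11 mm behind it (r.tcp_to_tips is the z of the fingertips in the tool frame, in m); z points along the fingers, y is the line along which they close (so a half turn about z gives the same grasp; the last joint's range is limited). The gripper opens to 85 mm and grips with 20 to 120 N. Pads are 22 mm wide; open, the fingers measure 114 mm over their backs; the gripper's body (76 mm by 85 mm) begins 54 mm behind the grasp point. The pads swing forward as they close: fully open they stand 13 mm farther back than shut.
Start: joints at [1.054, 0.477, 0.022, 1.555, -0.011, 1.109, -0.083], TCP at [0.268, -0.619, 0.239] pointing down, gripper open.
Joint ranges: [-2.96, 2.96], [-0.34, 2.1], [-1.41, 1.46], [0.24, 2.44], [-1.37, 4.51], [0.17, 1.92], [-2.96, 2.96]. Speed limits (rad/s): [2.39, 2.39, 3.14, 3.14, 3.14, 3.14, 3.14].

### API

Orientations are given as a rotation vector (axis times angle).
In Python, from bench import r, optics gives the robot as it stands.
- The arm moves only by the shell command python3 -m creep 'ROWS' [FORCE]. ROWS is a JSON object whose one key "rows" holds a list of rows, each a list of 7 numbers: the shift along the tool's x, y, z in units of 25 mm (1.0 is 25 mm), then the turn, a rotation vector about the tool's x, y, z in units of 8 degrees (1.0 is 8 degrees), then the finger opening in mm, from 0 to 85.4. A call has 1 to 10 rows; each row is the pose to reach, as a shift and turn from the pose commanded when the call began, along the tool's axes at that moment; what a row does not reach only later rows make up. A row lasts 1/8 s, in which the tool goes at most 62.5 mm and 10.7 degrees, less where a joint would pass 70% of its speed; a pose out of reach is approached as far as the arm can. A call with a gripper value outside its range is refused whole. The fingers move at their own pace and stop on an object; FORCE is the grip in N (left out, the last holds). Time passes only in rows, so rows that repeat a pose let the fingers close. It gives the time, the measured TCP pose, the force, the opening and the grip force at its end, in the units of the state.
- r.get_obs(): the state, without advancing time (a new reading comes with each control period).
- optics.grab_frame(name): name is "scene" or "top" or "wrist"; returns a dict with "color" (420x560x3 uint8, blue, green, red), "K" (3x3 intrinsics, pixels), "dist_coeffs" ([k1, k2, p1, p2, k3] as OpenCV has them; the pictures are not rectified), "R" (3x3) and "t" (3): a world point X has camera coordinates R X + t. Camera axes: x right, y down, z forward; pixel columns grow to the right and rows downward; lengths in m; the calibration is good to about 2 mm. A picture is of the moment at which its call begins. There is no depth.
- r.hand_in(): hands the job in; it is judged then, once.
The state is a dict: "clock": time; "joints": joint angles; "qvel": joint speeds; "tau": joint torques, N m; "tcp_pos": TCP position; "orientation": TCP orientation; "contact_force": force on the tool from outside, world axes, zero at the start; "moment": the same for the moment, N m; "grip_width": finger opening in m; "gripper_force": force on a finger pad.
Only numpy, scipy, OpenCV 4.12 (cv2) and the standard library are available. Lean on these libraries where they do the work, as an engineer would, in place of code of your own. Each camera call takes 0.05 s, during which the arm holds its last target. There are 200 camera calls.

### The job

Lay the loose metal leg tube across the two forks of the clip stand, with the forks between the tube's two end blocks, so that it rests on top of the sprung jaw, and let go of it. Then press it down past the jaw until it sits fully home and level on the floor of both forks and the jaw has closed over it. Leave the green-lidded tin, the coupling and the wooden wedge where they are.

Things in the scene. Friction and masses are not known exactly. Their poses are not given: they have to be found in the camera images.
- leg_tube: Loose bright metal tube, about 0.12 kg, 22 mm diameter, 190 mm long over all, with a square clamp block (30 x 30 mm, 24 mm long) at each end; 142 mm of bare tube between. Origin at mid-length on the tube's axis, 15 mm above the bench as it lies on its blocks (bare tube 4 mm clear of the bench). y axis along the tube; either end either way, any roll.
- clip_stand: Stand fixed to the bench: grey base plate 100 (x) by 124 (y) by 10 mm, origin at the centre of its underside, z up. Two upright steel forks at y = -50 and +50 mm, each 12 mm thick (88 mm clear between). Slots 25 mm wide in x about x = 0, open at the top: floor at z = 37, straight prongs to z = 76, tips flared outward to z = 93 mm (mouth about 45 mm wide). The tube goes in along y.
- clip_seat (a point): x = y = 0, z = 48 mm of the stand, its axes: where the tube's origin is when home and centred (crown then at z = 59 mm). Laid on the jaw, the tube's axis is about 20 to 23 mm above this point. The end blocks stay outside the forks with 15 mm to spare each way. For |y| under 30 mm fingers have room beside the tube down to z = 26 mm of the stand.
- jaw (a joint): Sprung steel jaw between the forks, hinged at z = 20 mm on an axle along y; rad, 0 = closed, where its spring holds it; opens toward the stand's -x by about 0.1 as the tube is forced past, then snaps back over the seated tube. It bears the tube's weight; pushing past takes about 7 to 15 N on the crown at mid-length, and friction can hold the tube part-way: push on to the floor.
- jaw_nose (a point): Middle of the line through the jaw's two black round noses (4 mm radius, 12 mm wide, at y = -36 and +36 mm; nothing between them), which stand into the slots' line from its -x side, at x = -10.5, z = 59.5 mm of the stand when closed.
- rivet_tin: Low round tin with a green lid, 65 mm diameter, 27 mm high; origin under its centre. Leave it alone.
- coupling: Nickel-plated tube coupling, 42 mm long, 19 mm thick; origin under its centre. Leave it alone.
- wedge: Brown hardwood wedge lying flat, 85 x 30 x 24 mm; origin under its centre. Leave it alone.
Not all that is in view belongs to the job. Leave any purple look-alike of the leg_tube alone.

How it is judged:
By the outcome, as a careful person would: the job done as asked, in the order asked, and still so for the second after the job is handed in, with the robot touching nothing.
It also fails if it takes over 43 s, if anything falls off the work surface, if the arm or the gripper's body presses on something with over 40 N, if the wrist force passes 120 N, or if a joint passes its speed limit or range.

## Working session

There is one attempt and no reset: what is moved stays moved. The work goes in short steps, Python scripts to look and compute and a shell command to move; the robot and the scene stay as the last step left them, time stands still between calls to the robot, and variables do not carry over. Pictures are saved under pics/ and viewed, at most 10 in all, crops included, and the job is handed in when it is done.

```bash
mkdir -p pics; ls
python3 - <<'E'
from bench import r, optics
import cv2
for n in ("scene","top"):
    f=optics.grab_frame(n); cv2.imwrite(f"pics/{n}0.png",f["color"])
    print(n,f["K"],f["dist_coeffs"],f["R"],f["t"])
print(r.get_obs(), r.tcp_to_tips)
E
```

```text
pics
scene [[430.07212592   0.         281.83919256]
 [  0.         430.07212592 206.05231603]
 [  0.           0.           1.        ]] [-0.11638868  0.          0.          0.          0.        ] [[-0.82255497 -0.56865691  0.00571327]
 [-0.29949254  0.42462804 -0.85439759]
 [ 0.48343308 -0.70450007 -0.5195884 ]] [0.50356655 0.17651164 1.21469105]
top [[446.19163954   0.         282.83551038]
 [  0.         446.19163954 210.69850458]
 [  0.           0.           1.        ]] [-0.13300865  0.          0.          0.          0.        ] [[ 2.46835943e-02 -9.99695241e-01 -3.80904195e-04]
 [-9.94919959e-01 -2.45284863e-02 -9.76351781e-02]
 [ 9.75960799e-02  2.78895631e-03 -9.95222200e-01]] [0.08467592 0.57817108 1.14820483]
{'clock': 0.1, 'joints': array([ 1.05388856,  0.47774074,  0.02233594,  1.55633363, -0.01149166,
        1.10924586, -0.08306881]), 'qvel': array([ 2.30308645e-04, -2.78461623e-03,  1.45572885e-03, -3.36516958e-03,
       -7.34440448e-05,  2.55608184e-04, -2.90730091e-04]), 'tau': array([ 4.77518290e-03, -5.97758460e+01,  1.61363672e+00, -2.81951934e+01,
        1.28347718e-02,  5.06730750e-03, -2.28495657e-05]), 'tcp_pos': array([ 0.2681202 , -0.61892424,  0.23841515]), 'orientation': array([-3.07466674e+00, -6.37473328e-01,  6.93754252e-04]), 'contact_force': array([ 0.65036224,  0.16074805, -0.20817636]), 'moment': array([-0.01410812,  0.04595062,  0.00430735]), 'gripper_force': 0.0, 'grip_width': 0.08581443745627794} 0.008
```

View pics/top0.png

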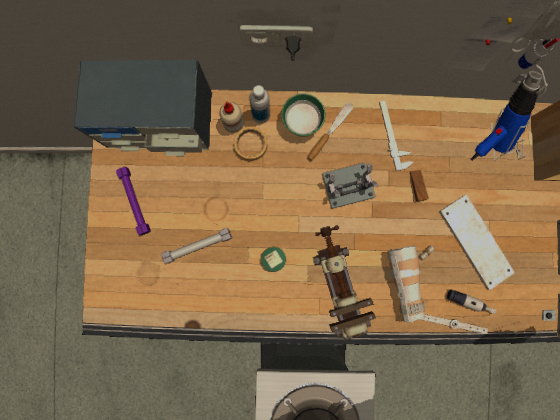

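View pics/scene0.png

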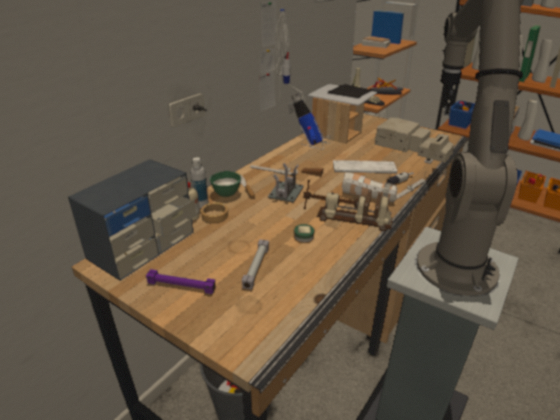

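The top view shows a bright metal tube at about (197,246), a purple look-alike at (133,201) and the stand at (349,185). The green tin is at (273,259), the wedge at (419,186), and the coupling is probably at (427,252). Things that could be taken for the leg tube are the purple one (133,201), the caliper (390,135), and the white bar (455,324). By its description it is the bright one at (197,246). I'll check it and the stand in one crop.

Run:
```python
import cv2, numpy as np
a=cv2.imread("pics/top0.png")
A=cv2.resize(a[222:272,155:240],None,fx=8,fy=8,interpolation=cv2.INTER_CUBIC)[:,:600]
f=lambda c,s:cv2.resize(c,None,fx=s,fy=s,interpolation=cv2.INTER_CUBIC)
A=f(a[221:271,157:237],5); B=f(a[155:215,310:390],5)   # 400x250, 400x300
S=cv2.imread("pics/scene0.png"); C=f(S[160:220,260:320],5)
out=np.zeros((560,720,3),np.uint8); out[:250,:400]=A; out[255:555,:400]=B; out[255:555,405:705]=C
cv2.imwrite("pics/c1.png",out)
```

```text
(no output)
```

View pics/c1.png

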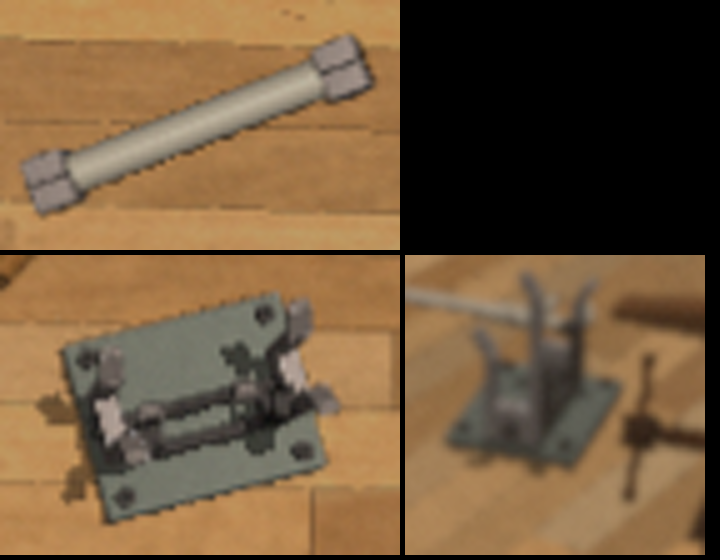

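The crop confirms the bright tube with square blocks; its end centres are at crop (32,187) and (362,57). The stand's plate corners are at crop (62,347), (278,293), (327,463) and (108,522). Next I'll turn these into poses and overlay both possible stand directions.

```bash
cat > h.py <<'E'
import numpy as np, cv2
from bench import r, optics
from scipy.spatial.transform import Rotation as Rot
def ray(f,uv,z):
    n=cv2.undistortPoints(np.array(uv,float).reshape(-1,1,2),f["K"],np.array(f["dist_coeffs"]))[:,0]
    d=np.c_[n,np.ones(len(n))]@f["R"]; c=-f["R"].T@f["t"]
    z=np.broadcast_to(z,len(n)); return c+d*((z-c[2])/d[:,2])[:,None]
def proj(f,X):
    return cv2.projectPoints(np.array(X,float).reshape(-1,3),cv2.Rodrigues(f["R"])[0],f["t"],f["K"],np.array(f["dist_coeffs"]))[0][:,0]
def yawT(x,y,a,P,z=0):
    P=np.atleast_2d(P).astype(float); c,s=np.cos(a),np.sin(a)
    return np.c_[x+c*P[:,0]-s*P[:,1],y+s*P[:,0]+c*P[:,1],P[:,2]+z]
E
python3 - <<'E'
from h import *
f=optics.grab_frame("top"); g=optics.grab_frame("scene")
print("cam",-f["R"].T@f["t"])
un=lambda p,ox,oy,cy=0:np.array([(ox+(x+.5)/5-.5,oy+(y-cy+.5)/5-.5) for x,y in p])
e=ray(f,un([(32,187),(362,57)],157,221),.024); d=e[0]-e[1]
print("tube",e,e.mean(0),np.linalg.norm(d),"yaw of y axis",np.degrees(np.arctan2(d[1],d[0]))-90)
c=ray(f,un([(62,347),(278,293),(327,463),(108,522)],310,155,255),.010)
print(c,[np.linalg.norm(c[i]-c[i-1]) for i in range(4)]); m=c.mean(0)
d=(c[0]+c[3]-c[1]-c[2]); a=np.arctan2(d[1],d[0])-np.pi/2
print("stand",m,np.degrees(a), np.degrees(np.arctan2(*(c[0]+c[1]-c[2]-c[3])[[1,0]])))
rows=[]
for k in (0,np.pi):
  P=[(x,y,z) for y in(-50,50) for x,z in((-22,93),(22,93),(-12.5,76),(12.5,76),(0,37))]+[(-10.5,-36,59.5),(-10.5,36,59.5)]
  W=yawT(m[0],m[1],a+k,np.array(P)/1e3)
  for F,ox,oy,w,h in((f,310,155,80,60),(g,255,155,70,70)):
    im=cv2.resize(F["color"][oy:oy+h,ox:ox+w],None,fx=5,fy=5,interpolation=cv2.INTER_CUBIC)
    for i,p in enumerate(proj(F,W)):
        q=((p-[ox,oy]+.5)*5).astype(int); col=(0,0,255) if i<5 else (255,0,0) if i<10 else (0,255,255)
        cv2.circle(im,tuple(map(int,q)),3,col,-1 if i%5 in(0,2) or i>9 else 1)
    rows.append(cv2.copyMakeBorder(im,0,300-min(300,im.shape[0]),0,400-im.shape[1],0)[:300])
cv2.imwrite("pics/c2.png",np.vstack([np.hstack(rows[:2]),np.hstack(rows[2:])]))
E
```

```text
cam [0.46108355 0.09562949 1.19920103]
tube [[0.44262702 0.41319471 0.024     ]
 [0.51633334 0.23962066 0.024     ]] [0.47948018 0.32640768 0.024     ] 0.1885751084528992 yaw of y axis 23.007971537266528
[[ 0.68277381 -0.00444403  0.01      ]
 [ 0.71592038 -0.12203002  0.01      ]
 [ 0.62319616 -0.14904875  0.01      ]
 [ 0.58817567 -0.03061573  0.01      ]] [np.float64(0.0981517445903929), np.float64(0.1221685705436709), np.float64(0.09658049653372228), np.float64(0.12350228590200743)]
stand [ 0.65251651 -0.07653463  0.01      ] 16.109785844467716 15.851965491909768
```

View pics/c2.png

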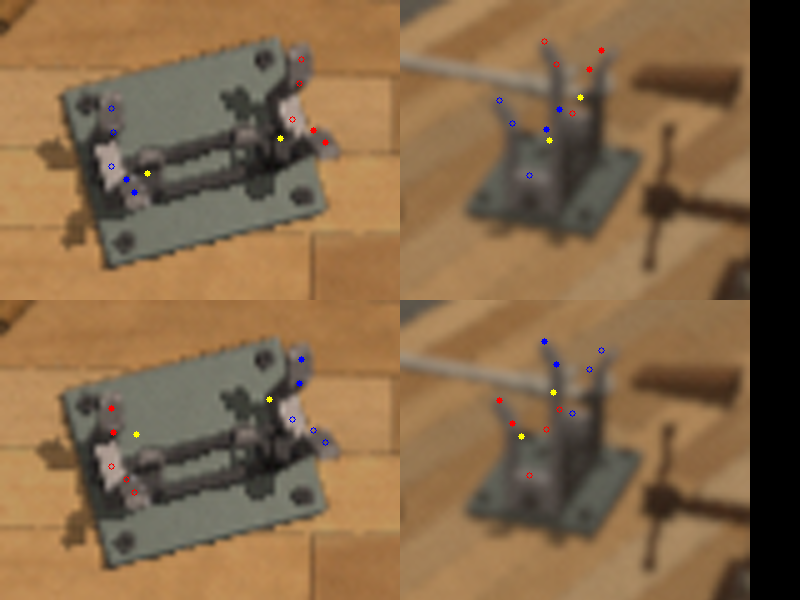

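The overlay fits well: the upper row puts the noses (yellow) on the visible dark knob at (147,173), so the stand is at (0.6525, -0.0765) with yaw 16°. The tube is at (0.4795, 0.3264) with yaw 23°. The measured plate and tube sizes agree with the given ones to within 3.5 mm.

```bash
cat >> h.py <<'E'
def row(p,xyaw,o=None,R0=None,p0=None):
    """row (units of creep) taking the tool to p, pointing down, tool x at xyaw degrees"""
    o=o or r.get_obs(); p0=o["tcp_pos"] if p0 is None else p0; R0=Rot.from_rotvec(o["orientation"]) if R0 is None else R0
    a=np.radians(xyaw); c,s=np.cos(a),np.sin(a)
    R1=Rot.from_matrix(np.array([[c,s,0],[s,-c,0],[0,0,-1.]]))
    return np.r_[R0.inv().apply(np.array(p)-p0)/.025,np.degrees((R0.inv()*R1).as_rotvec())/8].round(3)
E
python3 -c "
from h import *
print(row((.62,-.25,.24),65))"
```

```text
[ 1.8782e+01 -7.9510e+00 -4.4000e-02 -8.0000e-03 -2.0000e-03 -5.1970e+00]
```

```bash
python3 -m creep '{"rows":[[18.8,-7.95,0,0,0,-5.2,85],[18.8,-7.95,0,0,0,-5.2,85],[18.8,-7.95,0,0,0,-5.2,85],[18.8,-7.95,0,0,0,-5.2,85],[18.8,-7.95,0,0,0,-5.2,85],[18.8,-7.95,0,0,0,-5.2,85],[18.8,-7.95,0,0,0,-5.2,85],[18.8,-7.95,0,0,0,-5.2,85],[18.8,-7.95,0,0,0,-5.2,85]]}'; python3 -c "
from h import *
print(r.get_obs()['joints'],row((.4795,.3264,.15),113))"
```

```text
clock: 1.32
tcp_pos: [0.6239, -0.2437, 0.239]
orientation: [-2.64, -1.698, -0.005]
contact_force: [-0.4, -0.5, -0.7]
grip_width: 0.0853
gripper_force: 0.0
[ 0.4699165   0.48410489 -0.26815548  1.55329469  0.13330642  1.12192938
 -0.25426949] [ 1.8343e+01 -1.4710e+01  3.6300e+00  1.0000e-02 -2.5000e-02 -5.9370e+00]
```

```bash
python3 -m creep '{"rows":[[18.35,-14.7,0,0,0,-5.93,85],[18.35,-14.7,0,0,0,-5.93,85],[18.35,-14.7,0,0,0,-5.93,85],[18.35,-14.7,0,0,0,-5.93,85],[18.35,-14.7,0,0,0,-5.93,85],[18.35,-14.7,0,0,0,-5.93,85],[18.35,-14.7,2,0,0,-5.93,85],[18.35,-14.7,3.6,0,0,-5.93,85],[18.35,-14.7,3.6,0,0,-5.93,85],[18.35,-14.7,3.6,0,0,-5.93,85]]}'
python3 - <<'E'
from h import *
o=r.get_obs(); f=optics.grab_frame("wrist"); im=f["color"].copy()
W=yawT(.4795,.3264,np.radians(23),np.array([(0,-95,15),(0,95,15),(0,-71,26),(0,71,26),(0,0,26)])/1e3)
for p in proj(f,W): cv2.circle(im,(int(p[0]),int(p[1])),3,(0,0,255),1)
print(proj(f,W).round(), row((.4795,.3264,.05),113))
cv2.imwrite("pics/w1.png",im); cv2.imwrite("pics/w1raw.png",f["color"])
E
```

```text
clock: 2.58
tcp_pos: [0.4802, 0.3221, 0.1481]
orientation: [-1.745, -2.612, 0.001]
contact_force: [0.3, -0.9, -0.6]
grip_width: 0.0851
gripper_force: 0.0
[[282. 285.]
 [280.  88.]
 [282. 270.]
 [281. 118.]
 [281. 200.]] [-0.085  0.096  3.852 -0.02  -0.028 -0.021]
```

View pics/w1.png

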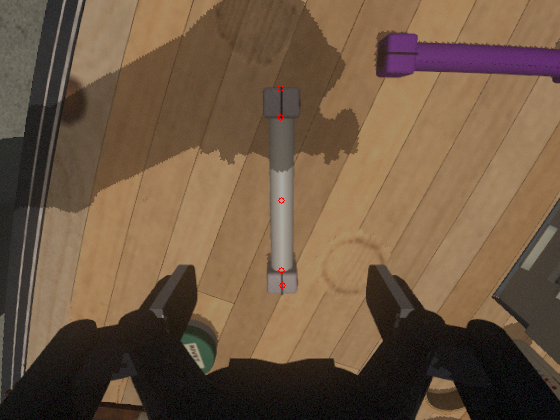

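The picture shows the tube upright in the wrist view, from (281,88) to (282,293). My projected points lie on its axis and at the block edges, so the pose holds. Descending part way.

```bash
python3 -m creep '{"rows":[[0,0.1,2,0,0,0,85],[0,0.1,3.8,0,0,0,85],[0,0.1,3.8,0,0,0,85],[0,0.1,3.8,0,0,0,85]]}'; python3 -c "
from h import *
print(row((.4795,.3264,.014),113)); optics.grab_frame('wrist'); print(r.get_obs()['tcp_pos'],row((.4795,.3264,.014),113))"
```

```text
clock: 3.12
tcp_pos: [0.4845, 0.3219, 0.0558]
orientation: [1.747, 2.61, 0.002]
contact_force: [0.3, 1.3, 0.7]
grip_width: 0.085
gripper_force: 0.0
[ 0.242 -0.119  1.67   0.011 -0.002 -0.073]
[0.48485019 0.32236001 0.05636386] [ 0.23  -0.141  1.694  0.022 -0.004 -0.072]
```

```bash
python3 -m creep '{"rows":[[0.24,-0.13,0.5,0,0,-0.07,70],[0.24,-0.13,1.2,0,0,-0.07,60],[0.24,-0.13,1.68,0,0,-0.07,60],[0.24,-0.13,1.68,0,0,-0.07,60],[0.24,-0.13,1.68,0,0,-0.07,60]]}' 30; python3 -c "
from h import *
print(row((.4795,.3264,.014),113))"
```

```text
clock: 3.8
tcp_pos: [0.4783, 0.3262, 0.0123]
orientation: [-1.733, -2.62, -0.0]
contact_force: [-0.3, -0.0, 0.6]
grip_width: 0.0598
gripper_force: 0.0
[-0.012  0.048 -0.069 -0.    -0.001  0.002]
```

```bash
python3 -m creep '{"rows":[[0,0.03,-0.05,0,0,0,30],[0,0.03,-0.05,0,0,0,10],[0,0.03,-0.05,0,0,0,10],[0,0.03,-0.05,0,0,0,10],[0,0.03,-0.05,0,0,0,10],[0,0.03,-0.05,0,0,0,10]]}' 40
```

```text
clock: 4.55
tcp_pos: [0.4794, 0.3266, 0.0142]
orientation: [1.733, 2.619, 0.001]
contact_force: [-0.2, -0.8, 6.1]
grip_width: 0.0207
gripper_force: 39.2
```

Gripped (20.7 mm, 39 N). Lifting.

```bash
python3 -m creep '{"rows":[[0,0,-1,0,0,0,10],[0,0,-3,0,0,0,10],[0,0,-5,0,0,0,10],[0,0,-7,0,0,0,10],[0,0,-9,0,0,0,10],[0,0,-9,0,0,0,10],[0,0,-9,0,0,0,10]]}'
python3 - <<'E'
from h import *
f=optics.grab_frame("wrist"); cv2.imwrite("pics/w2.png",f["color"])
print(r.get_obs()["contact_force"],r.get_obs()["grip_width"],-f["R"].T@f["t"], row((.6525,-.0765,.24),106.1))
E
```

```text
clock: 5.42
tcp_pos: [0.4784, 0.3256, 0.2375]
orientation: [-1.734, -2.62, 0.003]
contact_force: [-0.6, -0.1, -1.5]
grip_width: 0.0201
gripper_force: 39.5
[ 0.05974462  0.2949662  -1.69448355] 0.020536820690862673 [0.44832918 0.39968037 0.37335394] [-1.7521e+01  1.3300e-01 -1.1000e-01 -2.0000e-02  8.0000e-03  8.6400e-01]
```

View pics/w2.png

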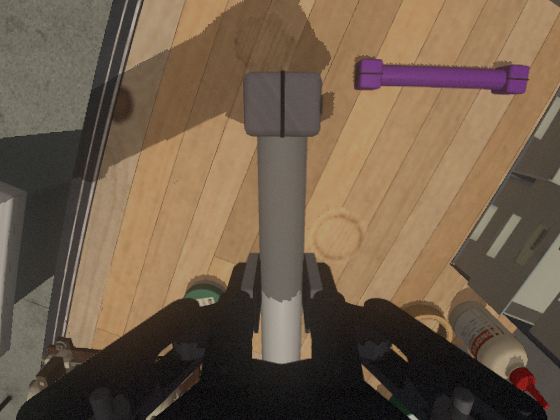

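The wrist picture shows the tube held straight along tool x, with the far block spanning (245..321, 72..137). I'll carry it over the stand and check its place in the hand by projection.

```bash
python3 -m creep '{"rows":[[-2,0,0,0,0,0,10],[-4.3,0,0,0,0,0.2,10],[-6.6,0.05,0,0,0,0.4,10],[-8.9,0.1,0,0,0,0.6,10],[-11.2,0.1,0,0,0,0.86,10],[-13.5,0.13,0,0,0,0.86,10],[-15.5,0.13,0,0,0,0.86,10],[-17,0.13,0,0,0,0.86,10],[-17.5,0.13,0,0,0,0.86,10],[-17.5,0.13,0,0,0,0.86,10]]}'
python3 - <<'E'
from h import *
f=optics.grab_frame("wrist"); o=r.get_obs(); T=Rot.from_rotvec(o["orientation"])
P=np.array([(x,y,z) for z in(-15,15) for x in(71,95) for y in(-15,15)])/1e3+[0,0,.001]
print(proj(f,T.apply(P)+o["tcp_pos"]).round(1)); print(o["tcp_pos"],row((.6525,-.0765,.14),106.1))
cv2.imwrite("pics/w3.png",f["color"])
g=optics.grab_frame("top"); cv2.imwrite("pics/t3.png",g["color"])
cv2.imwrite("pics/w3s.png",np.hstack([cv2.resize(f["color"][50:300,180:380],None,fx=2,fy=2),cv2.resize(g["color"][130:230,300:360+40],None,fx=3,fy=5)]))
E
```

```text
clock: 6.72
tcp_pos: [0.6523, -0.075, 0.2369]
orientation: [-1.887, -2.509, 0.002]
contact_force: [-0.5, 1.2, -1.9]
grip_width: 0.0205
gripper_force: 39.5
[[241.4 131.8]
 [317.4 131.7]
 [239.1  66.4]
 [319.4  66.1]
 [249.3 128. ]
 [310.5 127.8]
 [247.7  75.6]
 [311.7  75.5]]
[ 0.65224153 -0.07338815  0.23741105] [-0.129 -0.018  3.896 -0.012 -0.013  0.015]
```

View pics/w3s.png

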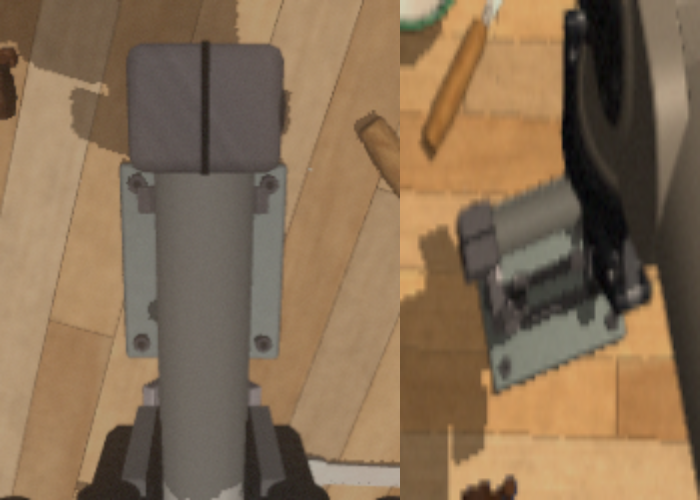

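In the crop the tube is centred over the plate: the plate edges are at columns 240..324 at row 132 and 243.5..320.5 at row 228, and the tube axis is at column 282. I'll check the stand pose against these numbers.

Run:
```python
from h import *
f=optics.grab_frame("wrist"); o=r.get_obs()
C=np.array([(x,y,10) for y in(62,-62) for x in(-50,50)])/1e3
p=proj(f,yawT(.6525,-.0765,np.radians(16.0),C)); print(p.round(1))
# fit pose to observed corners
obs=np.array([(240,131.5),(324,131.5),(243.5,228),(320.5,228)])
W=ray(f,obs,.010); print(W.round(4),W.mean(0))
T=Rot.from_rotvec(o["orientation"]); ax=np.array([[0,0,.001],[.06,0,.001],[.07,0,.001],[-.03,0,.001]])
print(proj(f,T.apply(ax)+o["tcp_pos"]).round(1), o["tcp_pos"])
```

```text
[[238.  131.5]
 [322.4 131.9]
 [241.6 229.1]
 [318.1 229.5]]
[[ 0.5897 -0.03    0.01  ]
 [ 0.6851 -0.0021  0.01  ]
 [ 0.6236 -0.1477  0.01  ]
 [ 0.72   -0.1195  0.01  ]] [ 0.65459056 -0.07483529  0.01      ]
[[279.7 274.1]
 [279.4 157.6]
 [279.4 135.1]
 [279.8 321.8]] [ 0.65243234 -0.07246503  0.23823004]
```

```bash
python3 -m creep '{"rows":[[-0.06,0,1.5,0,0,0,10],[-0.06,0,3,0,0,0,10],[-0.06,0,4.5,0,0,0,10],[-0.06,0,5.2,0,0,0,10],[-0.06,0,5.5,0,0,0,10],[-0.06,0,5.5,0,0,0,10]]}'
python3 - <<'E'
from h import *
f=optics.grab_frame("wrist"); o=r.get_obs(); print(o["tcp_pos"],o["contact_force"],row((.6525,-.0745,.10),106.1))
g=optics.grab_frame("top"); h=optics.grab_frame("scene")
z=lambda im,a,b,c,d,s:cv2.resize(im[a:b,c:d],None,fx=s,fy=s,interpolation=cv2.INTER_CUBIC)
L=z(f["color"],60,320,200,360,2); M=z(g["color"],145,225,305,395,4); N=z(h["color"],140,215,250,340,4)[:,:320]
out=np.zeros((660-60,720,3),np.uint8); out[:520,:320]=L; out[:300,330:690]=M[:300]; out[300:600,330:650]=N
cv2.imwrite("pics/w4.png",out)
E
```

```text
clock: 7.62
tcp_pos: [0.6539, -0.076, 0.1018]
orientation: [1.887, 2.511, 0.001]
contact_force: [-0.0, -0.3, -0.7]
grip_width: 0.0204
gripper_force: 39.5
[ 0.65427228 -0.07617531  0.10231545] [-0.20109051  0.30785792 -0.78089538] [ 0.084 -0.05   0.092  0.013  0.004  0.006]
```

View pics/w4.png

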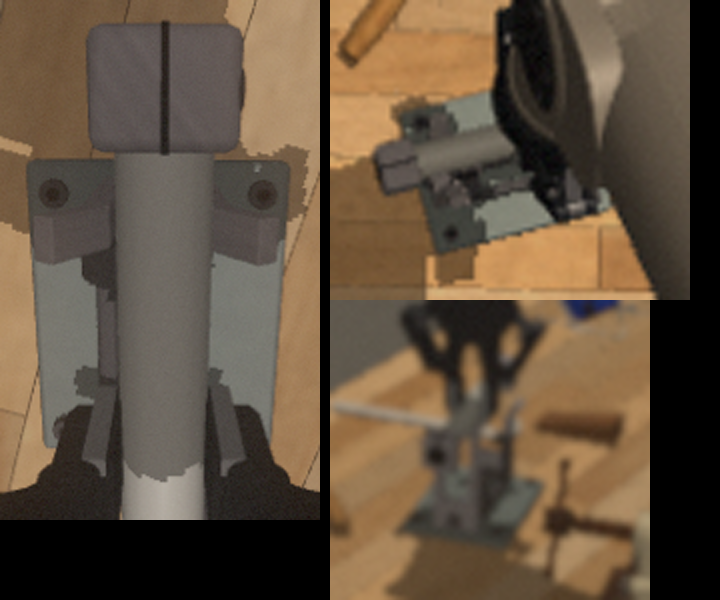

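The wrist crop puts the tube axis at column 164, against 159 for the centre of the prong tips (35, 283), bolts (53, 263) and plate. The tube is therefore about 1 mm to the +x side, so I shift tool y by -0.03 and descend gently.

```bash
python3 -m creep '{"rows":[[0.06,-0.03,0,0,0,0,10],[0.06,-0.03,0.2,0,0,0,10],[0.06,-0.03,0.4,0,0,0,10],[0.06,-0.03,0.6,0,0,0,10],[0.06,-0.03,0.8,0,0,0,10],[0.06,-0.03,0.8,0,0,0,10]]}'; python3 -m creep '{"rows":[[0,0,0.1,0,0,0,10],[0,0,0.2,0,0,0,10],[0,0,0.3,0,0,0,10],[0,0,0.3,0,0,0,10]]}'
```

```text
clock: 8.52
tcp_pos: [0.6519, -0.0752, 0.0804]
orientation: [-1.887, -2.511, 0.001]
contact_force: [-0.1, -0.0, -0.6]
grip_width: 0.0205
gripper_force: 39.5
clock: 9.02
tcp_pos: [0.6521, -0.0752, 0.0733]
orientation: [-1.887, -2.511, 0.0]
contact_force: [0.7, 0.8, -1.5]
grip_width: 0.0205
gripper_force: 39.5
```

```bash
python3 -m creep '{"rows":[[0,0,0.06,0,0,0,10],[0,0,0.1,0,0,0,10],[0,0,0.1,0,0,0,10]]}';  python3 -c "
from h import *
o=r.get_obs(); print(o['contact_force'],o['moment'])"
```

```text
clock: 9.4
tcp_pos: [0.6522, -0.0752, 0.071]
orientation: [-1.888, -2.511, 0.0]
contact_force: [-0.4, 0.2, -1.6]
grip_width: 0.0203
gripper_force: 39.5
[-0.43077206  0.18076865 -1.64717761] [-0.02381593  0.01129707  0.05734015]
```

```bash
python3 -m creep '{"rows":[[0,0,0.05,0,0,0,10],[0,0,0.08,0,0,0,10],[0,0,0.08,0,0,0,10]]}'
```

```text
clock: 9.78
tcp_pos: [0.6523, -0.0752, 0.069]
orientation: [-1.888, -2.511, 0.0]
contact_force: [-0.7, 0.2, -1.8]
grip_width: 0.0203
gripper_force: 39.5
```

```bash
python3 -m creep '{"rows":[[0,0,0.04,0,0,0,10],[0,0,0.04,0,0,0,10]]}'; python3 -m creep '{"rows":[[0,0,0.04,0,0,0,10],[0,0,0.04,0,0,0,10]]}'
```

```text
clock: 10.02
tcp_pos: [0.6527, -0.0751, 0.0683]
orientation: [1.887, 2.511, 0.001]
contact_force: [1.2, -1.1, -0.8]
grip_width: 0.0202
gripper_force: 39.5
clock: 10.28
tcp_pos: [0.653, -0.075, 0.0676]
orientation: [1.887, 2.51, 0.002]
contact_force: [2.6, 0.0, 2.6]
grip_width: 0.0206
gripper_force: 39.9
```

Contact with the jaw: +x and +z force at the expected height. Releasing, then lifting.

```bash
python3 -m creep '{"rows":[[0,0,0,0,0,0,26],[0,0,0,0,0,0,32],[0,0,0,0,0,0,40],[0,0,0,0,0,0,40],[0,0,-0.5,0,0,0,40],[0,0,-1,0,0,0,40],[0,0,-2,0,0,0,40],[0,0,-3,0,0,0,40],[0,0,-3,0,0,0,40]]}' 30
python3 - <<'E'
from h import *
f=optics.grab_frame("wrist"); h=optics.grab_frame("scene"); o=r.get_obs(); print(o["tcp_pos"])
z=lambda im,a,b,c,d,s:cv2.resize(im[a:b,c:d],None,fx=s,fy=s,interpolation=cv2.INTER_CUBIC)
L=z(f["color"],20,320,180,380,2); N=z(h["color"],140,220,250,330,5)
out=np.zeros((600,800,3),np.uint8); out[:,:400]=L; out[:400,400:]=N
for dz in (.048,.0685):
  W=yawT(.6525,-.0765,np.radians(16.1),[(0,y,dz) for y in(-.095,.095)]); print(proj(h,W).round(1),((proj(h,W)-[250,140])*5+[400,0]).round())
cv2.imwrite("pics/w5.png",out)
E
```

```text
clock: 11.4
tcp_pos: [0.6542, -0.0751, 0.1453]
orientation: [1.885, 2.507, 0.005]
contact_force: [-0.3, 0.4, -0.7]
grip_width: 0.0399
gripper_force: 0.0
[ 0.65222495 -0.07529757  0.14235256]
[[292.6 169.5]
 [276.2 192.8]] [[613. 148.]
 [531. 264.]]
[[292.7 164.7]
 [276.1 187.6]] [[613. 123.]
 [531. 238.]]
```

View pics/w5.png

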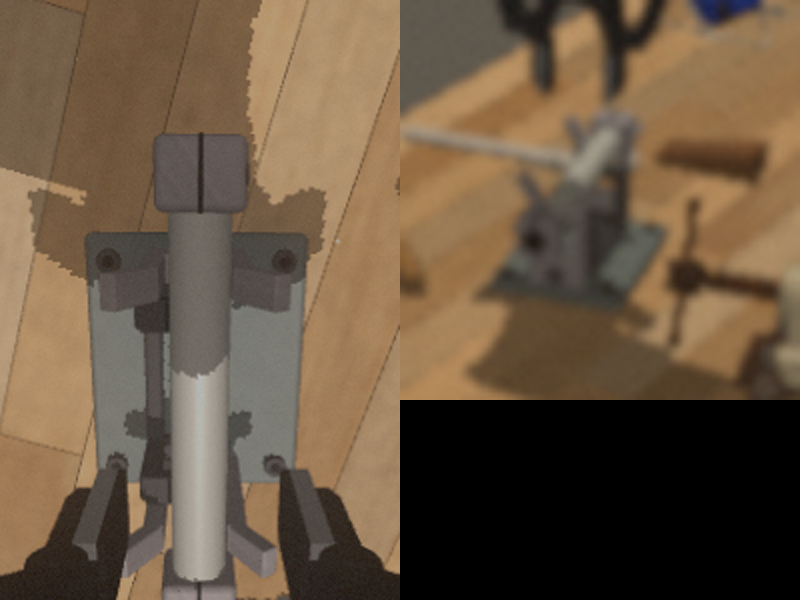

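The tube lies across both forks at jaw height: its near block is at crop (531,240), against 238 predicted for resting on the jaw. The block inner edges in the wrist picture are at rows 126 and 309. I'll close the fingers and work out the mid-length.

```bash
python3 - <<'E'
from h import *
f=optics.grab_frame("wrist")
W=ray(f,[(280,126),(280,309)],.0835); m=W.mean(0); print(W,np.linalg.norm(W[0]-W[1]),m)
d=m[:2]-[.6525,-.0765]; a=np.radians(16.1); print("stand xy of mid",d@[np.cos(a),np.sin(a)],d@[-np.sin(a),np.cos(a)])
print(row((m[0],m[1],.1),106.1), row((.6525,-.0765,.1),106.1))
E
python3 -m creep '{"rows":[[0,0,0,0,0,0,0],[0,0,0,0,0,0,0],[0,0,0,0,0,0,0],[0,0,0,0,0,0,0]]}' 40
```

```text
[[ 0.6325385  -0.00652229  0.0835    ]
 [ 0.67024398 -0.13746038  0.0835    ]] 0.1362589014471819 [ 0.65139124 -0.07199133  0.0835    ]
stand xy of mid 0.00018504625077430444 0.004639308333021832
[ 1.310e-01  2.200e-02  1.665e+00 -5.000e-03 -1.000e-03  5.000e-03] [-5.500e-02  1.400e-02  1.665e+00 -5.000e-03 -1.000e-03  5.000e-03]
clock: 12.05
tcp_pos: [0.6522, -0.0752, 0.1419]
orientation: [-1.887, -2.511, 0.0]
contact_force: [-0.2, -1.3, -0.4]
grip_width: -0.0003
gripper_force: 0.0
```

```bash
python3 -m creep '{"rows":[[0,0.02,1,0,0,0,0],[0,0.02,1.7,0,0,0,0],[0,0.02,2,0,0,0,0],[0,0.02,2.1,0,0,0,0],[0,0.02,2.1,0,0,0,0]]}'; python3 -m creep '{"rows":[[0,0,0.06,0,0,0,0],[0,0,0.12,0,0,0,0],[0,0,0.18,0,0,0,0],[0,0,0.18,0,0,0,0]]}'
```

```text
clock: 12.68
tcp_pos: [0.6531, -0.075, 0.0899]
orientation: [1.887, 2.511, 0.001]
contact_force: [1.0, 0.1, -0.1]
grip_width: 0.0
gripper_force: 0.0
clock: 13.18
tcp_pos: [0.6539, -0.0749, 0.0867]
orientation: [1.886, 2.51, 0.002]
contact_force: [-1.2, 1.3, 7.9]
grip_width: 0.0005
gripper_force: 3.9
```

```bash
python3 -m creep '{"rows":[[0,0,0.06,0,0,0,0],[0,0,0.12,0,0,0,0],[0,0,0.18,0,0,0,0],[0,0,0.24,0,0,0,0],[0,0,0.24,0,0,0,0]]}'
```

```text
clock: 13.8
tcp_pos: [0.6563, -0.0742, 0.0819]
orientation: [1.884, 2.507, 0.008]
contact_force: [3.2, 0.6, 9.3]
grip_width: 0.0003
gripper_force: 4.6
```

```bash
python3 -m creep '{"rows":[[0,0,0.06,0,0,0,0],[0,0,0.12,0,0,0,0],[0,0,0.18,0,0,0,0],[0,0,0.18,0,0,0,0]]}'
```

```text
clock: 14.3
tcp_pos: [0.6554, -0.0743, 0.0766]
orientation: [1.884, 2.508, 0.007]
contact_force: [2.5, 0.1, 4.5]
grip_width: 0.0002
gripper_force: 2.3
```

```bash
python3 -m creep '{"rows":[[0,-0.05,0.08,0,0,0,0],[0,-0.05,0.16,0,0,0,0],[0,-0.05,0.24,0,0,0,0],[0,-0.05,0.24,0,0,0,0]]}'; python3 -m creep '{"rows":[[0,0,0.06,0,0,0,0],[0,0,0.1,0,0,0,0],[0,0,0.1,0,0,0,0]]}'
```

```text
clock: 14.8
tcp_pos: [0.653, -0.076, 0.0702]
orientation: [1.886, 2.508, 0.002]
contact_force: [0.5, -0.4, 9.7]
grip_width: -0.0008
gripper_force: 5.2
clock: 15.18
tcp_pos: [0.6522, -0.0761, 0.0669]
orientation: [1.887, 2.509, 0.0]
contact_force: [-0.1, -1.9, 8.4]
grip_width: -0.0002
gripper_force: 4.0
```

```bash
python3 -m creep '{"rows":[[0,0,0.06,0,0,0,0],[0,0,0.1,0,0,0,0],[0,0,0.1,0,0,0,0]]}'
```

```text
clock: 15.55
tcp_pos: [0.6526, -0.0761, 0.0666]
orientation: [1.887, 2.508, 0.0]
contact_force: [-5.5, -1.2, 24.1]
grip_width: -0.0
gripper_force: 11.8
```

A hard stop at TCP z 0.0666 puts the crown at about 0.0586, which is home (59 mm). Retreating straight up, then looking.

```bash
python3 -m creep '{"rows":[[0,0,-0.3,0,0,0,0],[0,0,-1,0,0,0,0],[0,0,-3,0,0,0,0],[0,0,-5,0,0,0,0],[0,0,-7,0,0,0,0],[-2,0,-7,0,0,0,0],[-4,0,-7,0,0,0,0],[-5,0,-7,0,0,0,0],[-5,0,-7,0,0,0,0]]}'
python3 - <<'E'
from h import *
f=optics.grab_frame("wrist"); h=optics.grab_frame("scene"); g=optics.grab_frame("top")
z=lambda im,a,b,c,d,s:cv2.resize(im[a:b,c:d],None,fx=s,fy=s,interpolation=cv2.INTER_CUBIC)
W=[yawT(.6525,-.0765,np.radians(16.1),[(0,y,dz) for y in(-.095,.095)]) for dz in(.048,.0685)]
out=np.zeros((600,800,3),np.uint8); out[:300,400:]=z(g["color"],155,215,310,390,5); 
out[300:,400:]=z(h["color"],150,210,250,330,5)
p=proj(f,W[0].mean(0))[0].astype(int); print(p)
y0=max(0,min(p[1]-130,120)); x0=p[0]-90
out[:600,:400]=z(f["color"],y0,y0+300,x0,x0+200,2)
for w in W: print(((proj(h,w)-[250,150])*5+[400,300]).round(),((proj(g,w)-[310,155])*5+[400,0]).round(),((proj(f,w)-[x0,y0])*2).round())
cv2.imwrite("pics/w6.png",out)
E
```

```text
clock: 16.68
tcp_pos: [0.6858, -0.1975, 0.2379]
orientation: [-1.891, -2.507, 0.001]
contact_force: [-0.6, 1.1, -0.2]
grip_width: -0.0
gripper_force: 0.0
[281  65]
[[613. 398.]
 [531. 514.]] [[775.  93.]
 [428. 183.]] [[182. 319.]
 [181. -85.]]
[[613. 373.]
 [531. 488.]] [[784.  86.]
 [431. 177.]] [[ 182.  325.]
 [ 181. -108.]]
```

View pics/w6.png

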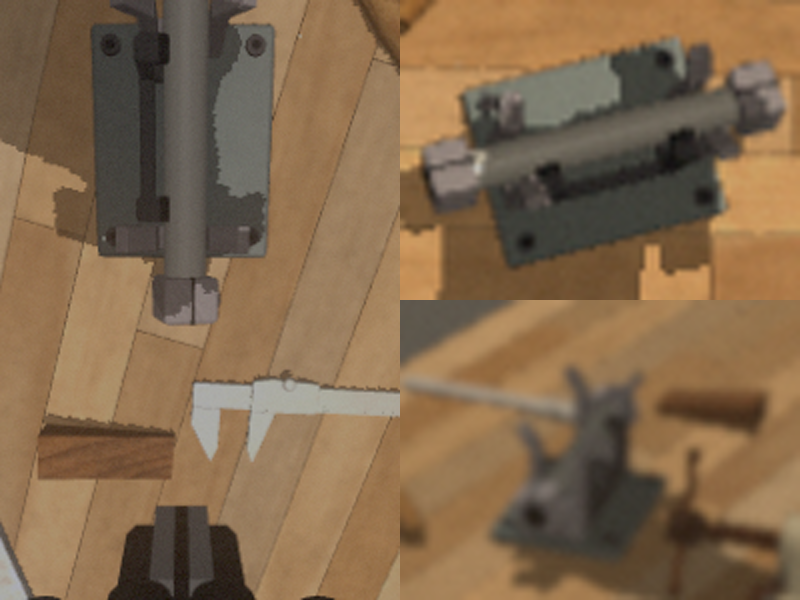

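Both views agree that it is home. In the top crop the noses are at (548,172) and (682,140), exactly their closed positions. The end blocks sit at (428,180) and (778,92) in the top crop, and the near block at (535,512) in the scene crop; these match the seated prediction at z = 48 and not the 26 px higher one on the jaw. Handing in.

```bash
python3 -c "
from bench import r
print(r.hand_in())"
```

```text
the job is handed in; nothing more can be done
None
```

The leg tube was laid on the jaw, released and pressed home on the floor of both forks; the last pictures show it level with the jaw closed over it, and I handed the job in at about 17 s, with no verdict returned.

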